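# Sort press studs onto their pitch gauges

## Task

The studs of the printing press have been mixed up. Lay the coarse-threaded stud in the notched gauge plate with the coarse teeth (blue) and the fine-threaded stud in the one with the fine teeth (yellow), each seated down in both notches with its square collar in the gap between them, and let go. The plain brass rod has no thread and belongs in neither.

Things in the scene. Friction and masses are not known exactly. Their poses are not given: they have to be found in the camera images.
- coarse_stud_center (a point): Coarse stud: bright steel, wide thread ridges, 8 mm pitch. Round bar 24 mm dia, 140 mm long along its y axis, 0.65 kg, with a square collar (36 wide in x, 36 high, 30 long in y) round its middle, on whose flat it rests on the bench, threads 6 mm clear. Point: centre of the collar, 18 mm above the bench. Grip the collar across x.
- fine_stud_center (a point): Fine stud: dark steel, close thread ridges, 3 mm pitch. Round bar 24 mm dia, 140 mm long along its y axis, 0.65 kg, with a square collar (36 wide in x, 36 high, 30 long in y) round its middle, on whose flat it rests on the bench, threads 6 mm clear. Point: centre of the collar, 18 mm above the bench. Grip the collar across x.
- coarse_gauge_seat (a point): Coarse gauge: blue, teeth 8 mm apart. Base 100 (x) by 160 (y) by 8 mm, fixed, with two V-notched jaws in line, 31 to 63 mm either side of the middle along y. Vs: 90 degrees, open upward, bottom 20 and top 46 mm above the bench, 52 mm wide. Between the jaws only the base. Point: centre of a seated stud's collar, midway between the jaws, 37 mm above the bench; a seated stud lies along y.
- fine_gauge_seat (a point): Fine gauge: yellow, teeth 3 mm apart. Base 100 (x) by 160 (y) by 8 mm, fixed, with two V-notched jaws in line, 31 to 63 mm either side of the middle along y. Vs: 90 degrees, open upward, bottom 20 and top 46 mm above the bench, 52 mm wide. Between the jaws only the base. Point: centre of a seated stud's collar, midway between the jaws, 37 mm above the bench; a seated stud lies along y.
Mind the look-alikes: they are no part of the job. Of the things that look like the part that bears coarse_gauge_seat, the larger one is meant. Of the things that look like the part that bears coarse_stud_center, the smaller one is meant.

How it is judged:
By the outcome, as a careful person would: the job done as asked, in the order asked, and still so for the second after the job is handed in, with the robot touching nothing.
It also fails if it takes over 67 s, if anything falls off the work surface, if the arm or the gripper's body presses on something with over 40 N, if the wrist force passes 120 N, or if a joint passes its speed limit or range.

## Robot

A 7-joint arm with a two-finger parallel gripper is mounted at the origin on the work surface. World frame = base frame: x ahead of the robot, y to its left, z up, the work surface at z = 0. Lengths are in m, angles in rad, forces in N, time in s.
With the tool pointing down it reaches from about 0.425 to 0.925 m from the base axis. Payload 6.8 kg.
Tool frame: the origin (TCP) lies on the centre line of the jaws, within the pads' length; the fingertips stand 25 mm ahead of it and the grasp point (between the pads) lies 6 mm ahead of it; z points along the fingers, y is the direction in which the jaws open and shut (so a half turn about z gives the same grasp; the last joint's range is limited). The gripper opens to 85 mm and grips with 20 to 120 N. Pads are 22 mm wide; open, the fingers measure 114 mm over their backs; the gripper's body (76 mm by 85 mm) begins 54 mm behind the grasp point. The pads swing forward as they close: fully open they stand 13 mm farther back than shut.
Start: joints at [1.007, 0.477, 0.022, 1.555, -0.011, 1.109, -0.083], TCP at [0.297, -0.606, 0.232] pointing down, gripper open.
Joint ranges: [-2.96, 2.96], [-0.34, 2.1], [-1.41, 1.46], [0.24, 2.44], [-1.37, 4.51], [0.17, 1.92], [-2.96, 2.96]. Speed limits (rad/s): [2.39, 2.39, 3.14, 3.14, 3.14, 3.14, 3.14].

## Interface

Orientations are given as a unit quaternion [w, x, y, z].
In Python, from station import status, cams, order, models gives the robot as it stands.
- The arm moves only by the tool move_arm, never from a script. Its argument "steps" is one flat list of numbers, 7 for each row, row after row: the gripper's target within -1 to 1 (fully open at 1, half-way at 0, shut at -1), then the shift along the world's x, y, z in cm, then the turn, a rotation vector about the world's x, y, z in degrees. A call has 1 to 8 rows; each row shifts and turns the commanded pose from where the row before left it; what a row does not reach is not made up. A row lasts 1/10 s, in which the tool goes at most 50 mm and 8.59 degrees, less where a joint would pass 70% of its speed; a pose out of reach is approached as far as the arm can. A call with a gripper value outside its range is refused whole. The fingers move at their own pace and stop on an object; "newtons" is the grip in N (left out, the last holds). Time passes only in rows, so rows that do not move let the fingers close. It gives the time, the measured TCP pose, the force and the opening at its end, in the units of the state.
- status.get_obs(): the state, without advancing time (a new reading comes with each control period).
- cams.read_camera(name): name is "side" or "top"; returns a dict with "pixels" (420x560x3 uint8, red, green, blue), "mtx" (3x3 intrinsics, pixels), "T" (4x4, takes a point from camera to world coordinates). Camera axes: x right, y down, z forward; pixel columns grow to the right and rows downward; lengths in m; the calibration is good to about 2 mm. A picture is of the moment at which its call begins. There is no depth.
- order.hand_in(): hands the job in, once; it reports no verdict.
Trained networks look in the newest picture that a camera, given by its name, has taken for a name from the list of things; names that differ only in an ending like _2 or _b are one class to them, and where a whole thing is asked for, a point or a joint stands for the part that bears it (a point fixed in the world has none). Each returns a list of dicts, best first, with "score" (0 to 1); they miss things now and then, are a little off and sometimes report something else, mostly with a low value. They report only what shows in the picture. A call takes as long as a camera call. They do not tell look-alikes from the thing itself.
- models.silhouettes(camera, query): "region" (420x560 bool, what is visible of it) and "box" ([centre column, centre row, width, height] in pixels, round what is visible of it).
- models.place_of(camera, query): "position" ([row, column] in pixels: a listed point, or the origin of a listed thing).
The state is a dict: "t": time; "q": joint angles; "joint_vel": joint speeds; "joint_torque": joint torques, N m; "eef_pos": TCP position; "tool_rot": TCP orientation; "contact_force": force on the tool from outside, world axes, zero at the start; "torque": the same for the moment, N m; "gripper_width": opening from 0.0 (shut) to 1.0 (fully open).
Only numpy, scipy, OpenCV 4.12 (cv2) and the standard library are available. Lean on these libraries where they do the work, as an engineer would, in place of code of your own. Each camera call takes 0.05 s, during which the arm holds its last target.

## Working session

There is one attempt and no reset: what is moved stays moved. The work goes in short steps, Python scripts to look and compute and a tool call to move; the robot and the scene stay as the last step left them, time stands still between calls to the robot, and variables do not carry over. Pictures are saved under pics/ and viewed, and the job is handed in when it is done.

Besides the shell and the picture viewer there is one more tool, called as name(argument=value, ...) on one line, values as JSON. move_arm: Moves the arm, as the interface text tells. Its arguments: {"type":"object","properties":{"steps":{"type":"array"},"newtons":{"type":"number"}},"required":["steps"]}

```bash
mkdir -p pics
python3 - <<'E'
from station import status,cams,models
import cv2
o=status.get_obs();print(o)
for c in("side","top"):
    d=cams.read_camera(c);cv2.imwrite(f"pics/{c}0.png",d["pixels"][:,:,::-1]);print(c,d["mtx"].tolist(),d["T"].round(4).tolist())
    for q in("coarse_stud_center","fine_stud_center","coarse_gauge_seat","fine_gauge_seat"):
        print(c,q,[(round(r["score"],2),[round(float(x)) for x in r["position"]]) for r in models.place_of(c,q)],[(round(r["score"],2),[round(float(x)) for x in r["box"]],int(r["region"].sum())) for r in models.silhouettes(c,q)])
E
```

```text
{'t': 0.0, 'q': array([ 1.00693995,  0.47777047,  0.02230465,  1.55646434, -0.01151923,
        1.10929083, -0.08309206]), 'joint_vel': array([ 1.12464465e-03,  5.39084255e-04,  4.58175252e-04, -6.57644318e-05,
       -5.21757964e-04, -7.08713688e-05,  4.14845383e-04]), 'joint_torque': array([ 2.92944310e-05, -5.96446466e+01,  1.60801046e+00, -2.81198323e+01,
        1.24340269e-02,  9.18953097e-03,  8.47467419e-06]), 'eef_pos': array([ 0.29684406, -0.60556081,  0.23053945]), 'tool_rot': array([-8.66893907e-04,  9.74141657e-01,  2.25936310e-01, -2.52493924e-04]), 'contact_force': array([-0.11070266, -0.65458917, -0.70310295]), 'torque': array([ 0.00048608,  0.02015334, -0.00524656]), 'gripper_width': 1.001012545538707}
side [[426.68079785910635, 0.0, 276.8322529670826], [0.0, 426.68079785910635, 208.2235689077122], [0.0, 0.0, 1.0]] [[-0.9067, -0.2557, 0.3353, 0.2149], [-0.4215, 0.571, -0.7045, 0.6105], [-0.0113, -0.7801, -0.6255, 0.6087], [0.0, 0.0, 0.0, 1.0]]
side coarse_stud_center [(0.72, [302, 239]), (0.62, [292, 342])] [(0.8, [341, 293, 103, 64], 2661), (0.74, [236, 306, 40, 66]
[... 224 characters left out ...]
3])] [(0.58, [177, 261, 72, 71], 3380)]
top [[392.71830299574543, 0.0, 282.56290552569874], [0.0, 392.71830299574543, 215.0510893733573], [0.0, 0.0, 1.0]] [[-0.0285, -0.9903, 0.1359, 0.3951], [-0.9995, 0.0266, -0.0157, -0.0017], [0.012, -0.1363, -0.9906, 0.8016], [0.0, 0.0, 0.0, 1.0]]
top coarse_stud_center [(0.88, [307, 217]), (0.75, [227, 170])] [(0.83, [215, 308, 95, 74], 2090), (0.71, [167, 226, 76, 18], 924)]
top fine_stud_center [(0.8, [226, 372])] [(0.75, [371, 223, 66, 31], 909)]
top coarse_gauge_seat [(0.67, [302, 355]), (0.61, [134, 357])] [(0.65, [354, 140, 81, 60], 3564), (0.57, [352, 303, 63, 45], 2370)]
top fine_gauge_seat [(0.82, [144, 192])] [(0.63, [196, 152, 83, 67], 3535)]
```

View pics/side0.png

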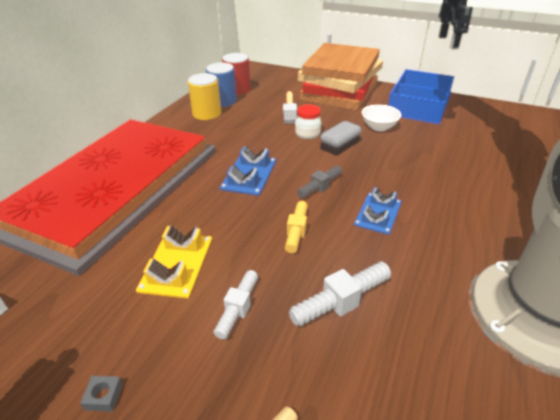

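View pics/top0.png

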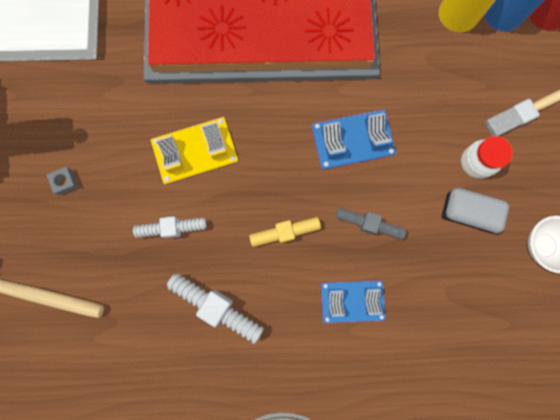

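Run:
```python
import cv2,numpy as np
t=cv2.imread("pics/top0.png")
def c(x,y,w=100,h=75,s=4): return cv2.resize(t[y-h//2:y-h//2+h,x-w//2:x-w//2+w],None,fx=s,fy=s,interpolation=cv2.INTER_CUBIC)
a=np.vstack([np.hstack([c(168,227),c(371,223)]),np.hstack([c(195,150),c(354,138)])])
cv2.imwrite("pics/crop1.png",a)
```

```text
(no output)
```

View pics/crop1.png

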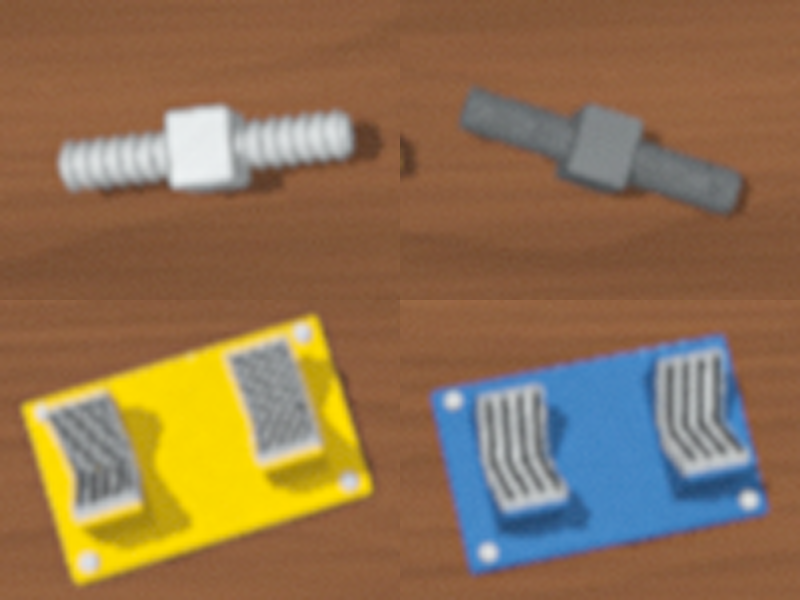

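```bash
cat > fit.py <<'E'
import cv2,numpy as np
from scipy.optimize import minimize
S=4
def box(x0,x1,y0,y1,z0,z1): return np.array([[x,y,z] for x in(x0,x1) for y in(y0,y1) for z in(z0,z1)])
def cyl(r,y0,y1,z):
    a=np.linspace(0,2*np.pi,24,endpoint=False)
    return np.array([[r*np.cos(t),y,z+r*np.sin(t)] for t in a for y in(y0,y1)])
def stud(z=0.018): return [box(-.018,.018,-.015,.015,z-.018,z+.018),cyl(.012,-.07,.07,z)]
def gauge():
    P=[box(-.05,.05,-.08,.08,0,.008)]
    for s in(-1,1):
        y0,y1=sorted((s*.031,s*.063))
        for q in(-1,1):
            x0,x1=sorted((q*.026,q*.022)); 
    return P
def proj(cam,p):
    R=cam["T"][:3,:3];c=(p-cam["T"][:3,3])@R
    return c[:,:2]/c[:,2:]*[cam["mtx"][0,0],cam["mtx"][1,1]]+cam["mtx"][:2,2]
def render(cam,parts,pose,o,sh):
    x,y,a=pose;m=np.zeros((sh[0]*S,sh[1]*S),np.uint8)
    R=np.array([[np.cos(a),-np.sin(a),0],[np.sin(a),np.cos(a),0],[0,0,1]])
    for p in parts:
        u=(proj(cam,p@R.T+[x,y,0])-o+.5)*S-.5
        h=cv2.convexHull((u*16).astype(np.float32)).round().astype(np.int32)
        cv2.fillConvexPoly(m,h,255,cv2.LINE_AA,4)
    return cv2.resize(m,(sh[1],sh[0]),interpolation=cv2.INTER_AREA)/255.
def fit(views,parts,p0):
    # views: list of (cam, mask float full image)
    def cost(p):
        c=0
        for cam,m in views:
            q=np.vstack([proj(cam,a+[p0[0],p0[1],0]) for a in parts]).mean(0).astype(int)
            o=np.maximum(q-65,0);mm=m[o[1]:o[1]+130,o[0]:o[0]+130]
            r=render(cam,parts,[p[0],p[1],p[2]],o,mm.shape)
            c+=np.abs(r-mm).sum()/mm.sum()
        return c
    best=None
    for da in np.radians([-12,0,12]):
        s=np.array([[0,0,0],[.01,0,0],[0,.01,0],[0,0,.1]])+[p0[0],p0[1],p0[2]+da]
        r=minimize(cost,s[0],method="Nelder-Mead",options=dict(initial_simplex=s,xatol=1e-4,fatol=1e-4,maxiter=200))
        if best is None or r.fun<best.fun:best=r
    return best.x,best.fun
def ray(cam,uv,z):
    d=np.array([(uv[0]-cam["mtx"][0,2])/cam["mtx"][0,0],(uv[1]-cam["mtx"][1,2])/cam["mtx"][1,1],1])
    d=cam["T"][:3,:3]@d;c=cam["T"][:3,3];return c+d*(z-c[2])/d[2]
def near(m,uv):
    n,l,st,ce=cv2.connectedComponentsWithStats(m.astype(np.uint8))
    d=[np.hypot(*(np.argwhere(l==i)[:,::-1]-uv).T).min() if st[i,4]>60 else 1e9 for i in range(1,n)]
    return (l==1+int(np.argmin(d))).astype(float)
E
python3 - <<'E'
from fit import *
from station import cams
C={c:cams.read_camera(c) for c in("side","top")}
seeds=dict(coarse=dict(top=(168,227),side=(237,302)),fine=dict(top=(371,223),side=(320,182)),
 bl=dict(top=(355,138),side=(249,166)),ye=dict(top=(194,148),side=(175,258)),rod=dict(top=(285,232),side=(297,226)))
vis=[]
for k,s in seeds.items():
    V={}
    for c in C:
        hsv=cv2.cvtColor(C[c]["pixels"],cv2.COLOR_RGB2HSV).astype(int);H,Sa,Vv=[hsv[...,i] for i in range(3)]
        if k in("coarse","fine"): m=(Sa<85)
        elif k=="bl": m=((H>95)&(H<125)&(Sa>110))
        elif k=="ye": m=((H>22)&(H<33)&(Sa>180)&(Vv>90))
        else: continue
        m=near(m,s[c])
        if k in("bl","ye"): m=cv2.morphologyEx(m,cv2.MORPH_CLOSE,np.ones((3,3)));  # hull of base later
        V[c]=m
        print(k,c,int(m.sum()),end=" ")
    if k=="rod":continue
    z=.018 if k in("coarse","fine") else .008
    t=V["top"];ys,xs=np.nonzero(t);
    p=np.array([ray(C["top"],(x,y),z) for x,y in zip(xs,ys)])[:,:2]
    c0=p.mean(0);w,v=np.linalg.eigh(np.cov(p.T));ax=v[:,1]*np.sign(v[1,1]);a0=np.arctan2(-ax[0],ax[1])
    print();print(k,"pca",c0.round(4),np.degrees(a0).round(1),np.sqrt(w).round(4))
    if k in("coarse","fine"):
        for vs in(["top"],["side"],["top","side"]):
            x,f=fit([(C[c],V[c]) for c in vs],stud(),[*c0,a0]);print(vs,x[:2].round(4),np.degrees(x[2]).round(2),round(f,3))
    else:
        for c in C:
            ys,xs=np.nonzero(V[c]);w=np.array([ray(C[c],(x,y),.008)[:2] for x,y in zip(xs,ys)])
            r=cv2.minAreaRect((w*1000).astype(np.float32));print(c,r)
E
```

```text
coarse side 1400 coarse top 1124 
coarse pca [0.4844 0.2134] 5.0 [0.0097 0.0391]
['top'] [0.4843 0.2124] 5.21 0.072
['side'] [0.4848 0.2103] 5.24 0.065
['top', 'side'] [0.4844 0.2113] 5.11 0.147
fine side 619 fine top 989 
fine pca [ 0.4814 -0.1918] -19.7 [0.009  0.0385]
['top'] [ 0.4816 -0.1902] -19.9 0.069
['side'] [ 0.4814 -0.1925] -19.43 0.093
['top', 'side'] [ 0.4816 -0.1907] -19.78 0.171
bl side 915 bl top 2166 
bl pca [ 0.6546 -0.1627] 5.6 [0.0304 0.0404]
side ((661.9080810546875, -174.310546875), (97.29656219482422, 177.06362915039062), 10.20988941192627)
top ((661.75048828125, -167.4833526611328), (99.20960235595703, 158.486083984375), 10.091398239135742)
ye side 1530 ye top 2390 
ye pca [0.6397 0.1634] 16.8 [0.0302 0.0433]
side ((645.8356323242188, 167.632080078125), (98.98045349121094, 159.57540893554688), 16.567819595336914)
top ((646.0794677734375, 166.23854064941406), (102.0108642578125, 161.60250854492188), 16.50822639465332)
```

Candidates in the top picture. Coarse studs: (168,227) is small, (214,308) is large, so I take the smaller at (168,227). Blue gauges: (355,138) is large, (353,302) is small, so I take the larger at (355,138), whose base measures 99x158 mm. The crop confirms the coarse ridges on the stud and wide teeth on the blue gauge. The dark stud is at (371,223), the fine yellow gauge at (194,150), and the plain brass rod at (285,232) is left alone.

move_arm(steps=[1, 2, 4, 0, 0, 0, 4, 1, 2, 4, 0, 0, 0, 4, 1, 2, 4, 0, 0, 0, 4, 1, 2, 4, 0, 0, 0, 4, 1, 2, 4, 0, 0, 0, 4, 1, 2, 4, 0, 0, 0, 4, 1, 2, 4, 0, 0, 0, 4, 1, 2, 4, 0, 0, 0, 4], newtons=50)

```text
t: 1.8
eef_pos: [0.4577, -0.2846, 0.2319]
tool_rot: [0.0, 0.873, 0.487, 0.0]
contact_force: [1.4, 0.1, 0.1]
gripper_width: 1.001
```

move_arm(steps=[1, 0.35, 4, 0, 0, 0, 4, 1, 0.35, 4, 0, 0, 0, 4, 1, 0.35, 4, 0, 0, 0, 4, 1, 0.35, 4, 0, 0, 0, 4, 1, 0.35, 4, 0, 0, 0, 4, 1, 0.35, 4, 0, 0, 0, 4, 1, 0.35, 4, 0, 0, 0, 4, 1, 0.35, 4, 0, 0, 0, 4])

```text
t: 2.6
eef_pos: [0.4852, 0.0354, 0.2319]
tool_rot: [0.0, 0.705, 0.709, 0.0]
contact_force: [0.1, 0.5, -0.6]
gripper_width: 1.001
```

move_arm(steps=[1, 0, 4.5, -1, 0, 0, 1.3, 1, 0, 4.5, -2, 0, 0, 1.3, 1, 0, 4.5, -2, 0, 0, 1.3, 1, 0, 4.3, -2, 0, 0, 1.3, 1, 0, 0, 0, 0, 0, 0, 1, 0, 0, 0, 0, 0, 0])

```text
t: 3.2
eef_pos: [0.4846, 0.2128, 0.1611]
tool_rot: [-0.0, 0.673, 0.74, -0.0]
contact_force: [0.3, -0.2, 0.2]
gripper_width: 0.999
```

```bash
cat > st.py <<'E'
from station import status
import numpy as np
from scipy.spatial.transform import Rotation as R
def st():
    o=status.get_obs();q=o["tool_rot"];M=R.from_quat([q[1],q[2],q[3],q[0]]).as_matrix()
    print("t",round(o["t"],2),"pos",o["eef_pos"].round(4),"yangle",np.degrees(np.arctan2(M[1,1],M[0,1])).round(2),"z",M[:,2].round(3),"F",o["contact_force"].round(1),"w",round(o["gripper_width"],3),"q",o["q"].round(2))
if __name__=="__main__": st()
E
python3 st.py
```

```text
t 3.2 pos [0.4846 0.2128 0.1611] yangle 5.45 z [-0.001 -0.    -1.   ] F [ 0.3 -0.2  0.2] w 0.999 q [-0.05  0.38 -0.59  1.94  0.27  0.9  -0.68]
```

move_arm(steps=[1, 0, -0.1, -4, 0, 0, 0, 1, 0, 0, -4, 0, 0, 0, 1, 0, 0, -2, 0, 0, 0, 1, 0, 0, -1.5, 0, 0, 0, 1, 0, 0, -1, 0, 0, 0, 1, 0, 0, -0.5, 0, 0, 0, 1, 0, 0, 0, 0, 0, 0])

```text
t: 3.9
eef_pos: [0.4856, 0.2107, 0.0318]
tool_rot: [0.0, 0.674, 0.739, 0.0]
contact_force: [0.6, -0.4, 0.8]
gripper_width: 1.0
```

Run:
```python
from st import st
from station import cams
import cv2
st()
d=cams.read_camera("side")["pixels"][200:400,120:400,::-1];cv2.imwrite("pics/s1.png",cv2.resize(d,None,fx=2.5,fy=2.5))
```

```text
t 3.9 pos [0.4856 0.2107 0.0318] yangle 5.28 z [ 0.001  0.    -1.   ] F [ 0.6 -0.4  0.8] w 1.0 q [-0.14  0.57 -0.49  2.02  0.43  0.65 -0.82]
```

View pics/s1.png

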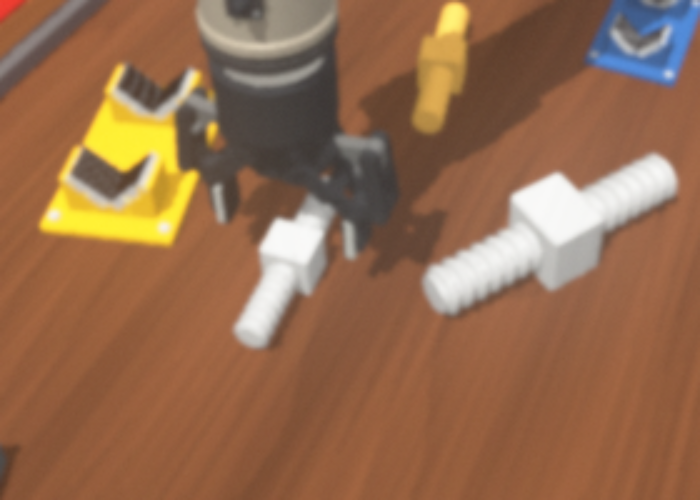

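The fingers straddle the small coarse stud's collar, with a gap on both sides; in the crop the fingertips are at (225,215) and (355,250) and the collar is at (295,245). I'm closing.

move_arm(steps=[-1, 0, 0, 0, 0, 0, 0, -1, 0, 0, 0, 0, 0, 0, -1, 0, 0, 0, 0, 0, 0, -1, 0, 0, 0, 0, 0, 0, -1, 0, 0, 0, 0, 0, 0, -1, 0, 0, 0, 0, 0, 0, -1, 0, 0, 0, 0, 0, 0, -1, 0, 0, 0, 0, 0, 0], newtons=50)

```text
t: 4.75
eef_pos: [0.4858, 0.2111, 0.0324]
tool_rot: [0.0, 0.674, 0.739, 0.001]
contact_force: [-0.6, -0.7, 7.6]
gripper_width: 0.394
```

move_arm(steps=[-1, 0, 0, 1, 0, 0, 0, -1, 0, 0, 3, 0, 0, 0, -1, 0, 0, 4, 0, 0, 0, -1, 0, 0, 4, 0, 0, 0, -1, 0, 0, 0, 0, 0, 0, -1, 0, 0, 0, 0, 0, 0])

```text
t: 5.35
eef_pos: [0.4847, 0.2103, 0.1514]
tool_rot: [0.0, 0.674, 0.739, -0.0]
contact_force: [0.2, -0.2, -9.2]
gripper_width: 0.392
```

Run:
```python
from st import st
from station import cams
import cv2
st()
d=cams.read_camera("side")["pixels"][150:350,120:400,::-1];cv2.imwrite("pics/s2.png",cv2.resize(d,None,fx=2.5,fy=2.5))
```

```text
t 5.35 pos [0.4847 0.2103 0.1514] yangle 5.3 z [ 0.    -0.001 -1.   ] F [ 0.2 -0.2 -9.2] w 0.392 q [-0.05  0.4  -0.59  1.95  0.28  0.88 -0.69]
```

View pics/s2.png

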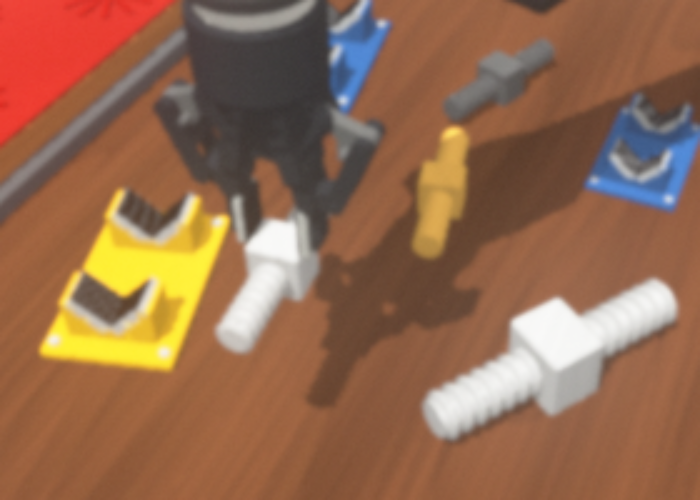

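Run:
```python
from fit import *
from station import cams
C={c:cams.read_camera(c) for c in("side","top")}
for c in C: C[c]["pixels"]=cv2.imread(f"pics/{c}0.png")[:,:,::-1].copy()
seeds=dict(bl=dict(top=(355,138),side=(249,166)),ye=dict(top=(194,148),side=(175,258)))
J=[box(-.026,.026,s*.031,s*.063,0,.046) for s in(-1,1)]
for k,s in seeds.items():
    V=[]
    for c in C:
        hsv=cv2.cvtColor(C[c]["pixels"],cv2.COLOR_RGB2HSV).astype(int);H,Sa,Vv=[hsv[...,i] for i in range(3)]
        m=((H>95)&(H<125)&(Sa>110)) if k=="bl" else ((H>22)&(H<33)&(Sa>180)&(Vv>60))
        m=(m|(Sa<85)).astype(np.uint8)
        m=near(cv2.morphologyEx(m,cv2.MORPH_OPEN,np.ones((3,3))),s[c]).astype(np.uint8)
        cn,_=cv2.findContours(m,cv2.RETR_EXTERNAL,cv2.CHAIN_APPROX_NONE);m=cv2.drawContours(m*0,cn,-1,1,-1)
        V.append((C[c],m.astype(float)))
    p0=dict(bl=[.662,-.168,.176],ye=[.646,.166,.288])[k]
    parts=gauge()+J
    for n,v in(("side",V[:1]),("top",V[1:])):
        x,f=fit(v,parts,p0);print(k,n,x[:2].round(4),np.degrees(x[2]).round(2),round(f,3))
```

```text
bl side [ 0.6658 -0.1682] 10.89 0.185
bl top [ 0.6624 -0.167 ] 10.25 0.079
ye side [0.6657 0.0964] 12.88 2.213
ye top [0.647  0.1667] 16.4 0.159
```

move_arm(steps=[-1, 1.0, -2, 0, 0, 0, 0.6, -1, 2, -4, 0, 0, 0, 0.6, -1, 2, -4.3, 0, 0, 0, 0.6, -1, 2, -4.3, 0, 0, 0, 0.6, -1, 2, -4.3, 0, 0, 0, 0.6, -1, 2, -4.3, 0, 0, 0, 0.6, -1, 2, -4.3, 0, 0, 0, 0.6, -1, 2, -4.3, 0, 0, 0, 0.6])

```text
t: 6.3
eef_pos: [0.6343, -0.1089, 0.1489]
tool_rot: [-0.002, 0.642, 0.767, -0.001]
contact_force: [1.0, 1.2, -7.7]
gripper_width: 0.393
```

move_arm(steps=[-1, 1.8, -4, -1, 0, 0, 0.2, -1, 1, -2, -2, 0, 0, 0, -1, 0, 0, 0, 0, 0, 0, -1, 0, 0, 0, 0, 0, 0])

```text
t: 6.7
eef_pos: [0.6612, -0.1671, 0.118]
tool_rot: [-0.003, 0.641, 0.768, -0.001]
contact_force: [0.3, 1.6, -7.3]
gripper_width: 0.393
```

Run:
```python
from st import st
from station import cams
import cv2,numpy as np
st()
d=cams.read_camera("side")["pixels"][90:240,150:350,::-1];e=cams.read_camera("top")["pixels"][60:210,250:450,::-1]
cv2.imwrite("pics/s3.png",cv2.resize(np.hstack([d,e]),None,fx=2,fy=2,interpolation=cv2.INTER_CUBIC))
```

```text
t 6.7 pos [ 0.6612 -0.1671  0.118 ] yangle 10.26 z [-0.006  0.002 -1.   ] F [ 0.3  1.6 -7.3] w 0.393 q [ 0.47  0.65 -0.46  1.6   0.33  0.98  0.08]
```

View pics/s3.png

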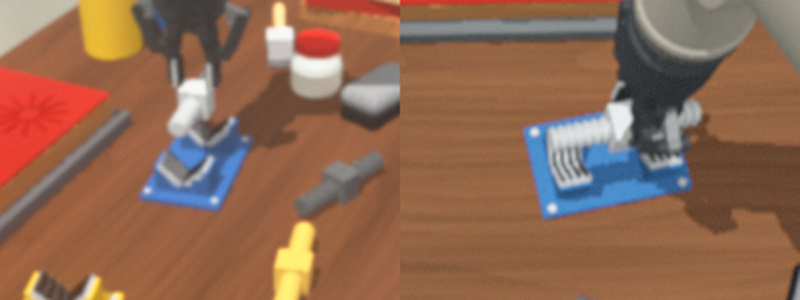

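The stud hangs over the large blue gauge, along its axis, with the collar over the gap between the jaws. Next I lower it.

move_arm(steps=[-1, 0.15, 0, -2, 0, 0, 0, -1, 0, 0, -1.5, 0, 0, 0, -1, 0, 0, -1, 0, 0, 0, -1, 0, 0, -1, 0, 0, 0, -1, 0, 0, -0.4, 0, 0, 0, -1, 0, 0, -0.2, 0, 0, 0, -1, 0, 0, 0, 0, 0, 0])

```text
t: 7.5
eef_pos: [0.6648, -0.1671, 0.0607]
tool_rot: [0.0, 0.641, 0.768, 0.0]
contact_force: [-0.5, 0.0, -7.8]
gripper_width: 0.388
```

move_arm(steps=[-1, 0, 0, -0.3, 0, 0, 0, -1, 0, 0, 0, 0, 0, 0, -1, 0, 0, 0, 0, 0, 0])

```text
t: 7.8
eef_pos: [0.6647, -0.1672, 0.0577]
tool_rot: [0.0, 0.641, 0.768, 0.0]
contact_force: [-0.4, -0.6, -7.1]
gripper_width: 0.389
```

move_arm(steps=[-1, -0.1, 0, -0.3, 0, 0, 0, -1, 0, 0, 0, 0, 0, 0, -1, 0, 0, 0, 0, 0, 0])

```text
t: 8.1
eef_pos: [0.6634, -0.1671, 0.0543]
tool_rot: [-0.0, 0.641, 0.768, -0.0]
contact_force: [0.6, -0.5, -7.3]
gripper_width: 0.388
```

move_arm(steps=[-1, 0, 0, -0.2, 0, 0, 0, -1, 0, 0, 0, 0, 0, 0, -1, 0, 0, 0, 0, 0, 0])

```text
t: 8.4
eef_pos: [0.6637, -0.1671, 0.0525]
tool_rot: [-0.0, 0.641, 0.768, 0.0]
contact_force: [1.4, 0.1, -6.9]
gripper_width: 0.389
```

move_arm(steps=[-1, 0, 0, -0.1, 0, 0, 0, -1, 0, 0, 0, 0, 0, 0, -1, 0, 0, 0, 0, 0, 0])

```text
t: 8.7
eef_pos: [0.6642, -0.167, 0.0518]
tool_rot: [0.0, 0.641, 0.768, 0.0]
contact_force: [1.4, 0.0, -5.7]
gripper_width: 0.391
```

move_arm(steps=[-1, 0.05, 0, -0.1, 0, 0, 0, -1, 0, 0, 0, 0, 0, 0, -1, 0, 0, 0, 0, 0, 0])

```text
t: 9.0
eef_pos: [0.6645, -0.167, 0.0514]
tool_rot: [0.0, 0.641, 0.768, 0.0]
contact_force: [-1.8, 0.5, 3.6]
gripper_width: 0.39
```

move_arm(steps=[-1, 0, 0, -0.1, 0, 0, 0, -1, 0, 0, 0, 0, 0, 0, -1, 0, 0, 0, 0, 0, 0])

```text
t: 9.3
eef_pos: [0.6646, -0.167, 0.0513]
tool_rot: [0.0, 0.641, 0.768, 0.0]
contact_force: [-4.9, 1.6, 10.2]
gripper_width: 0.392
```

Contact has turned upward at z≈0.051, the seated height, so I'm releasing and lifting.

move_arm(steps=[0.2, 0, 0, 0.1, 0, 0, 0, 0.2, 0, 0, 0, 0, 0, 0, 0.5, 0, 0, 0, 0, 0, 0, 1, 0, 0, 0, 0, 0, 0, 1, 0, 0, 0, 0, 0, 0, 1, 0, 0, 0, 0, 0, 0, 1, 0, 0, 1, 0, 0, 0, 1, 0, 0, 3, 0, 0, 0])

```text
t: 10.1
eef_pos: [0.6619, -0.1669, 0.0884]
tool_rot: [-0.003, 0.641, 0.768, -0.001]
contact_force: [0.9, -0.6, -0.1]
gripper_width: 0.997
```

move_arm(steps=[1, 0, 0, 4, 0, 0, 0, 1, -1, 0, 4, 0, 0, 0, 1, -4, -0.5, 0, 0, 0, -4, 1, -4, -0.5, 0, 0, 0, -5, 1, -4, -0.5, 0, 0, 0, -7, 1, -4, -0.5, 0, 0, 0, -7, 1, -1, -0.2, 0, 0, 0, -7, 1, 0, 0, 0, 0, 0, 0])

```text
t: 10.9
eef_pos: [0.4825, -0.1899, 0.1714]
tool_rot: [0.001, 0.818, 0.575, -0.0]
contact_force: [0.4, -0.7, 0.1]
gripper_width: 1.0
```

Run:
```python
from fit import *
from st import st
from station import cams
st()
S_=cams.read_camera("side");T_=cams.read_camera("top")
cv2.imwrite("pics/s4.png",cv2.resize(np.hstack([S_["pixels"][90:240,150:350,::-1],T_["pixels"][60:260,250:450,::-1][:150]]),None,fx=2,fy=2,interpolation=cv2.INTER_CUBIC))
```

```text
t 10.9 pos [ 0.4825 -0.1899  0.1714] yangle -19.85 z [-0.    -0.001 -1.   ] F [ 0.4 -0.7  0.1] w 1.0 q [ 0.6   0.32 -0.41  1.97  0.17  0.89 -0.25]
```

View pics/s4.png

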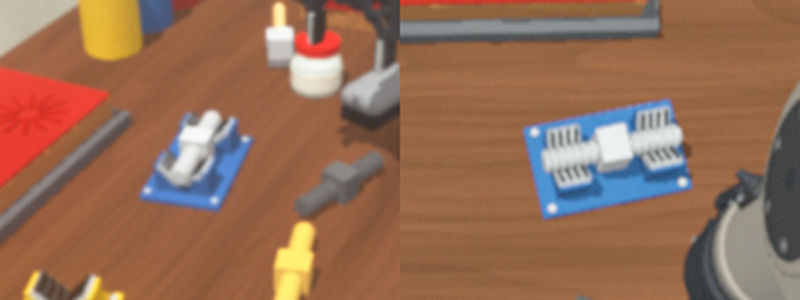

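The coarse stud lies in both blue notches, with its collar between the jaws. Next is the dark stud.

move_arm(steps=[1, -0.1, -0.1, -4, 0, 0, 0, 1, 0, 0, -4, 0, 0, 0, 1, 0, 0, -3, 0, 0, 0, 1, 0, 0, -1.5, 0, 0, 0, 1, 0, 0, -1, 0, 0, 0, 1, 0, 0, -0.5, 0, 0, 0, 1, 0, 0, 0, 0, 0, 0])

```text
t: 11.7
eef_pos: [0.4839, -0.1898, 0.0304]
tool_rot: [-0.0, 0.817, 0.576, 0.0]
contact_force: [-0.5, 0.7, 0.8]
gripper_width: 1.001
```

Run:
```python
from st import st
from station import cams
import cv2
st()
d=cams.read_camera("side")["pixels"][110:260,230:430,::-1];cv2.imwrite("pics/s5.png",cv2.resize(d,None,fx=3,fy=3))
```

```text
t 11.7 pos [ 0.4839 -0.1898  0.0304] yangle -19.61 z [ 0.  0. -1.] F [-0.5  0.7  0.8] w 1.001 q [ 0.52  0.54 -0.34  2.05  0.3   0.6  -0.36]
```

View pics/s5.png

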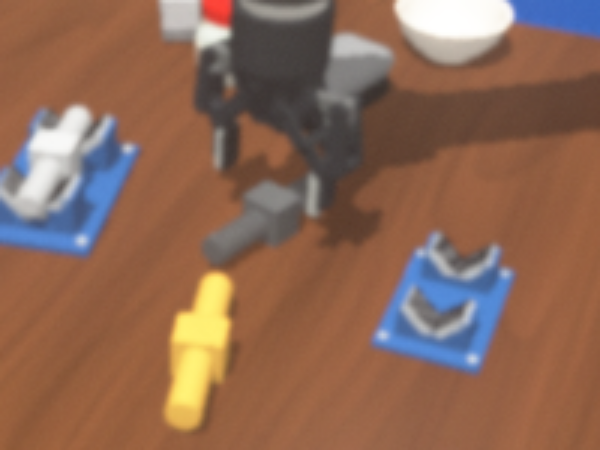

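The fingers straddle the dark stud's collar, at crop (272,208), so I'm closing.

move_arm(steps=[0, -0.2, 0, 0.1, 0, 0, 0, -1, 0, 0, 0, 0, 0, 0, -1, 0, 0, 0, 0, 0, 0, -1, 0, 0, 0, 0, 0, 0, -1, 0, 0, 0, 0, 0, 0, -1, 0, 0, 0, 0, 0, 0, -1, 0, 0, 0, 0, 0, 0, -1, 0, 0, 0, 0, 0, 0], newtons=50)

```text
t: 12.55
eef_pos: [0.4824, -0.1905, 0.0327]
tool_rot: [0.001, 0.818, 0.576, 0.001]
contact_force: [0.7, -0.9, 7.5]
gripper_width: 0.394
```

move_arm(steps=[-1, 0, 0, 1, 0, 0, 0, -1, 0, 0, 3, 0, 0, 0, -1, 0, 0, 4, 0, 0, 0, -1, 0, 0, 4, 0, 0, 0, -1, 0, 0, 0, 0, 0, 0, -1, 0, 0, 0, 0, 0, 0])

```text
t: 13.15
eef_pos: [0.4805, -0.1902, 0.1516]
tool_rot: [0.0, 0.818, 0.576, -0.0]
contact_force: [-0.3, 0.5, -8.0]
gripper_width: 0.388
```

Run:
```python
from st import st
from station import cams
import cv2
st()
d=cams.read_camera("side")["pixels"][80:260,210:450,::-1];cv2.imwrite("pics/s6.png",cv2.resize(d,None,fx=3,fy=3))
```

```text
t 13.15 pos [ 0.4805 -0.1902  0.1516] yangle -19.7 z [-0. -0. -1.] F [-0.3  0.5 -8. ] w 0.388 q [ 0.6   0.35 -0.41  1.99  0.18  0.84 -0.26]
```

View pics/s6.png

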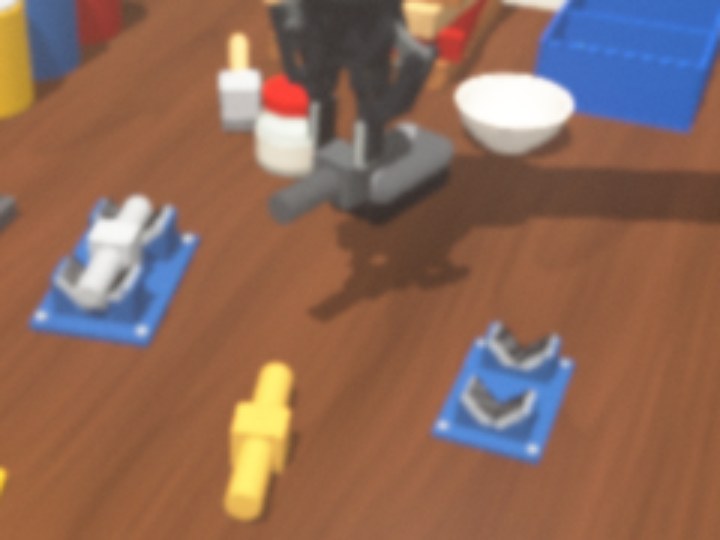

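move_arm(steps=[-1, 1, 2, 0, 0, 0, 4, -1, 1.8, 4, 0, 0, 0, 4.6, -1, 1.9, 4.2, 0, 0, 0, 4.6, -1, 1.9, 4.2, 0, 0, 0, 4.6, -1, 1.9, 4.2, 0, 0, 0, 4.6, -1, 1.9, 4.2, 0, 0, 0, 4.6, -1, 1.9, 4.2, 0, 0, 0, 4.6, -1, 1.9, 4.2, 0, 0, 0, 4.6])

```text
t: 14.0
eef_pos: [0.6219, 0.1236, 0.1486]
tool_rot: [-0.002, 0.596, 0.803, -0.002]
contact_force: [0.1, -0.2, -6.2]
gripper_width: 0.39
```

move_arm(steps=[-1, 1.6, 3, -1, 0, 0, 0, -1, 0.8, 1.5, -2, 0, 0, 0, -1, 0, 0, 0, 0, 0, 0, -1, 0, 0, 0, 0, 0, 0])

```text
t: 14.4
eef_pos: [0.645, 0.1667, 0.1183]
tool_rot: [-0.002, 0.598, 0.802, -0.002]
contact_force: [0.5, -0.4, -7.1]
gripper_width: 0.391
```

Run:
```python
from st import st
from station import cams
import cv2,numpy as np
st()
d=cams.read_camera("side")["pixels"][160:310,80:280,::-1];e=cams.read_camera("top")["pixels"][80:230,90:290,::-1]
cv2.imwrite("pics/s7.png",cv2.resize(np.hstack([d,e]),None,fx=2,fy=2,interpolation=cv2.INTER_CUBIC))
```

```text
t 14.4 pos [0.645  0.1667 0.1183] yangle 16.62 z [-0.006 -0.002 -1.   ] F [ 0.5 -0.4 -7.1] w 0.391 q [ 0.04  0.65 -0.56  1.64  0.39  0.98 -0.36]
```

View pics/s7.png

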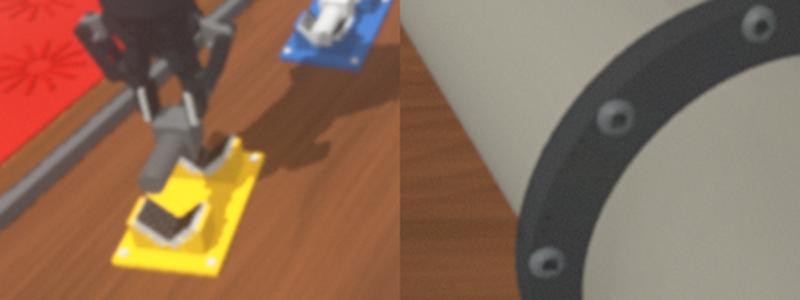

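The dark stud is over the yellow gauge and aligned with it. I lower it the same way.

move_arm(steps=[-1, 0, 0, -2, 0, 0, 0, -1, 0, 0, -1.5, 0, 0, 0, -1, 0, 0, -1, 0, 0, 0, -1, 0, 0, -1, 0, 0, 0, -1, 0, 0, -0.5, 0, 0, 0, -1, 0, 0, -0.3, 0, 0, 0, -1, 0, 0, 0, 0, 0, 0])

```text
t: 15.2
eef_pos: [0.6471, 0.167, 0.0584]
tool_rot: [-0.0, 0.598, 0.801, -0.0]
contact_force: [-0.7, -0.9, -6.2]
gripper_width: 0.388
```

move_arm(steps=[-1, 0, 0, -0.2, 0, 0, 0, -1, 0, 0, 0, 0, 0, 0, -1, 0, 0, 0, 0, 0, 0])

```text
t: 15.5
eef_pos: [0.6473, 0.1669, 0.0568]
tool_rot: [0.0, 0.598, 0.801, 0.0]
contact_force: [-0.0, -0.8, -5.5]
gripper_width: 0.39
```

move_arm(steps=[-1, 0, 0, -0.1, 0, 0, 0, -1, 0, 0, 0, 0, 0, 0, -1, 0, 0, 0, 0, 0, 0])

```text
t: 15.8
eef_pos: [0.6471, 0.1669, 0.0555]
tool_rot: [0.0, 0.598, 0.801, 0.0]
contact_force: [-0.1, 0.2, -7.4]
gripper_width: 0.394
```

move_arm(steps=[-1, 0, 0, -0.2, 0, 0, 0, -1, 0, 0, 0, 0, 0, 0, -1, 0, 0, 0, 0, 0, 0])

```text
t: 16.1
eef_pos: [0.6471, 0.1669, 0.0534]
tool_rot: [-0.0, 0.598, 0.801, -0.0]
contact_force: [0.6, 0.1, -6.5]
gripper_width: 0.388
```

move_arm(steps=[-1, 0, 0, -0.1, 0, 0, 0, -1, 0, 0, 0, 0, 0, 0, -1, 0, 0, 0, 0, 0, 0])

```text
t: 16.4
eef_pos: [0.6476, 0.1671, 0.0527]
tool_rot: [0.0, 0.598, 0.801, 0.0]
contact_force: [1.4, 0.1, -6.5]
gripper_width: 0.387
```

move_arm(steps=[-1, 0, 0, -0.1, 0, 0, 0, -1, 0, 0, 0, 0, 0, 0, -1, 0, 0, 0, 0, 0, 0])

```text
t: 16.7
eef_pos: [0.648, 0.1673, 0.0522]
tool_rot: [0.001, 0.598, 0.801, 0.001]
contact_force: [2.5, -0.2, -1.7]
gripper_width: 0.395
```

move_arm(steps=[-1, 0.1, 0, -0.1, 0, 0, 0, -1, 0, 0, 0, 0, 0, 0, -1, 0, 0, 0, 0, 0, 0])

```text
t: 17.0
eef_pos: [0.6484, 0.1673, 0.0517]
tool_rot: [0.0, 0.598, 0.801, 0.0]
contact_force: [-1.2, 0.2, 5.8]
gripper_width: 0.385
```

move_arm(steps=[-1, 0, 0, -0.05, 0, 0, 0, -1, 0, 0, 0, 0, 0, 0])

```text
t: 17.2
eef_pos: [0.6484, 0.1674, 0.0517]
tool_rot: [0.0, 0.598, 0.801, 0.0]
contact_force: [-3.4, -0.6, 8.9]
gripper_width: 0.388
```

move_arm(steps=[0.2, 0, 0, 0.1, 0, 0, 0, 0.2, 0, 0, 0, 0, 0, 0, 0.5, 0, 0, 0, 0, 0, 0, 1, 0, 0, 0, 0, 0, 0, 1, 0, 0, 0, 0, 0, 0, 1, 0, 0, 0, 0, 0, 0, 1, 0, 0, 1, 0, 0, 0, 1, 0, 0, 3, 0, 0, 0])

```text
t: 18.0
eef_pos: [0.6461, 0.166, 0.089]
tool_rot: [-0.002, 0.598, 0.801, -0.002]
contact_force: [-0.1, -0.3, 0.3]
gripper_width: 0.999
```

move_arm(steps=[1, 0, 0, 4, 0, 0, 0, 1, 0, 0, 4, 0, 0, 0, 1, -4, -2, 2, 0, 0, 0, 1, -4, -4, 0, 0, 0, 0, 1, -4, -4, 0, 0, 0, 0, 1, -3, -4, 0, 0, 0, 0, 1, 0, -4, 0, 0, 0, 0, 1, 0, -2, 0, 0, 0, 0])

```text
t: 18.8
eef_pos: [0.5064, -0.0278, 0.1919]
tool_rot: [0.001, 0.6, 0.8, -0.001]
contact_force: [0.1, -0.7, 0.7]
gripper_width: 0.998
```

move_arm(steps=[1, 0, -4, 0, 0, 0, 0, 1, 0, -4, 0, 0, 0, 0, 1, 0, -4, 0, 0, 0, 0, 1, 0, -4, 0, 0, 0, 0, 1, 0, -4, 0, 0, 0, 0, 1, 0, -4, 0, 0, 0, 0, 1, 0, 0, 0, 0, 0, 0, 1, 0, 0, 0, 0, 0, 0])

```text
t: 19.6
eef_pos: [0.5072, -0.2647, 0.1914]
tool_rot: [0.0, 0.599, 0.801, 0.0]
contact_force: [0.7, -0.3, -0.7]
gripper_width: 1.001
```

Run:
```python
from fit import *
from st import st
from station import cams
st()
S_=cams.read_camera("side");T_=cams.read_camera("top")
r=lambda a:cv2.resize(a[:,:,::-1],(400,300),interpolation=cv2.INTER_CUBIC)
cv2.imwrite("pics/s8.png",np.vstack([np.hstack([r(S_["pixels"][200:305,110:250]),r(T_["pixels"][100:205,125:265])]),np.hstack([r(S_["pixels"][120:225,180:320]),r(T_["pixels"][90:195,285:425])])]))
```

```text
t 19.6 pos [ 0.5072 -0.2647  0.1914] yangle 16.38 z [ 0.  0. -1.] F [ 0.7 -0.3 -0.7] w 1.001 q [ 0.77  0.4  -0.51  1.82  0.23  0.98  0.46]
```

View pics/s8.png

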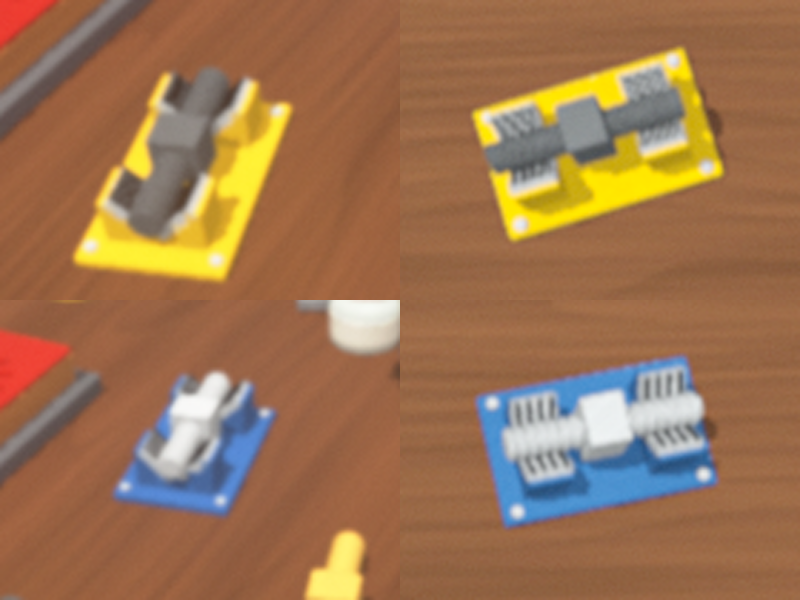

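Both studs lie in both notches of their gauges with the collars in the gaps, and the robot is clear. Handing in.

```bash
python3 -c "
from station import order
print(order.hand_in())"
```

```text
the job is handed in; nothing more can be done
None
```

I put the small bright coarse stud in the larger blue gauge, then the dark fine stud in the yellow gauge, and handed the job in at about 20 s of the 67 s allowed. The brass rod, the large coarse stud and the small blue gauge were left where they were.

- **Seating:** The last side and top pictures show both studs lying in both notches, with their collars between the jaws. Each stopped with the tool about 51 mm up, the height I expected for a seated stud. In the readings I saw, the pressing force stayed around 10 N.
- **Robot clear:** After the last release the gripper was open, about 19 cm above the bench and touching nothing.
- **Measurements that disagreed:** The side-camera fit of the yellow gauge failed and the blue one was poor, so I used the top camera. The notches shifted both studs about 1 mm in x as they seated.

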